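# Tidy the craft table: crayons into the board, paint tools onto the snap hooks

### The arm

A 6-joint arm with a two-finger parallel gripper is mounted at the origin on the work surface. World frame = base frame: x ahead of the robot, y to its left, z up, the work surface at z = 0. Lengths are in m, angles in rad, forces in N, time in s.
With the tool pointing down it reaches from about 0.375 to 0.925 m from the base axis. Payload 5.7 kg.
Tool frame: the origin (TCP) lies at the very end of the fingers, on their centre line; the grasp point (between the pads) lies 19 mm behind it; z points along the fingers, y is the line along which they close (so a half turn about z gives the same grasp; the last joint's range is limited). The gripper opens to 88 mm and grips with 3 to 60 N. Pads are 20 mm wide; open, the fingers measure 115 mm over their backs; the gripper's body (75 mm by 178 mm) begins 61 mm behind the grasp point.
Start: joints at [-1.289, 0.359, 1.51, -0, 1.272, -0.115], TCP at [0.232, -0.553, 0.223] pointing down, gripper open.
Joint ranges: [-2.97, 2.97], [-1.01, 2.36], [0.21, 2.38], [-0.96, 4.11], [0.2, 2.71], [-2.98, 2.98]. Speed limits (rad/s): [2.39, 2.39, 3.14, 3.14, 3.14, 3.14].

### API

Orientations are given as a unit quaternion [w, x, y, z].
In Python, from workcell import manip, eoat, inverse_kinematics, grab_frame, spotter gives the robot as it stands. Calls block until the motion is done:
- manip.goto(position, orientation): joint-space move of the TCP to a pose.
- manip.servo_line(position, rate=0.15, rotation=None, threshold=None): straight line of the TCP; rotation=None keeps the orientation; rate is the mean speed in m/s. With threshold (N) it stops when the force on the tool has changed by that much, and returns True; else False.
- manip.move_j(angles): joint-space move.
- eoat.command_gripper(opening, grip_force=None): finger opening in m; grip_force is the grip in N (None keeps the last); returns when the fingers have stopped.
- manip.dwell(seconds).
- inverse_kinematics(position, orientation): joint angles nearest the present ones, or None.
- grab_frame(name): name is "scene" or "top" or "wrist"; returns a dict with "img" (480x640x3 uint8, blue, green, red), "fovy" (degrees; the focal length in pixels is half the picture's height over the tangent of half this angle, whatever the lens; pixels are square), "cx", "cy" (the principal point, pixels), "eye" and "orientation" of the camera in the world. Camera axes: x right, y down, z forward; pixel columns grow to the right and rows downward; lengths in m; the calibration is good to about 2 mm. A picture is of the moment at which its call begins. There is no depth.
A pose or a line that the arm cannot do raises manip.IKError and nothing moves.
- manip.job_done(): hands the job in; it is judged then, once.
Trained networks look in a picture, given as the dict that the camera call returned (one of the last four; its "shot" number tells which), for a name from the list of things; names that differ only in an ending like _2 or _b are one class to them, and where a whole thing is asked for, a point or a joint stands for the part that bears it (a point fixed in the world has none). Each returns a list of dicts, best first, with "conf" (0 to 1); they miss things now and then, are a little off and sometimes report something else, mostly with a low value. They report only what shows in the picture. A call takes as long as a camera call. They do not tell look-alikes from the thing itself.
- spotter.search_frame(thing, picture): "point" ([x, y, z] in m, in world coordinates, good to about 4 mm: the middle of the surface that is visible of it).
- spotter.silhouettes(thing, picture): "pixels" (480x640 bool, what is visible of it).
- spotter.place_of(thing, picture): "point" ([x, y, z] in m, in world coordinates, good to about 4 mm: a listed point, or the origin of a listed thing).
Readings, each from a call of its own:
- manip.read_time_s(): time.
- manip.read_joint_pos(): joint angles.
- manip.read_joint_vel(): joint speeds.
- manip.read_effort(): joint torques, N m.
- manip.read_position(): TCP position.
- manip.read_tool_rot(): TCP orientation.
- manip.read_contact_force(): force on the tool from outside, world axes, zero at the start.
- manip.read_ft_torque(): the same for the moment, N m.
- manip.read_width(): finger opening in m.
- manip.read_finger_force(): force on a finger pad.
Only numpy, scipy, OpenCV 4.12 (cv2) and the standard library are available. Lean on these libraries where they do the work, as an engineer would, in place of code of your own. Each camera call takes 0.05 s, during which the arm holds its last target. There are 200 camera calls.

### The job

Pack up the craft table: lay every loose crayon down into an empty well of the wooden crayon board, leaving the crayons that are already in it, and hang the paint comb and the paint scraper on the rack, one on each snap hook, by pushing each handle's eye past the sprung gate so that it hangs straight down and still with the gate shut behind it. Do not knock over or push about the pencil cup, tin box, hole punch, palette or paint jar.

Things in the scene. Friction and masses are not known exactly. Their poses are not given: they have to be found in the camera images.
- board: Brown wooden crayon board 176 x 256 x 14 mm, fixed. Origin: centre of its underside, z up. Six open wells centred at x = -54, 0, 54 and y = -60, 60 mm, each 31 mm in x by 107 in y and 8 deep: a crayon lies in it along the board's y, either way round. At home its centre is 18 mm above the table and it stands 16 mm proud of the board.
- rack: Wooden rack, fixed. Origin on the table, midway below the seats of its two steel snap hooks (seats at x = 0, y = +-65 mm, 215 mm up); z up, x from hooks to rail, y along the rail. Rail 265 to 287 mm up, posts to 294, front face at x = 33; posts centred at x = 45, y = +-125, on feet 20 high (x = -45 to 105). Free room in front of and under the hooks.
- hookA_seat (a point): Seat of snap hook A (rack y = +65 mm): lowest point inside the bend of a J of 6 mm round steel in the rack's x-z plane, axes as the rack's. From here: shank at x = +16 mm, up to the rail; nose at x = -16, its free end pointing up, 54 mm above; clear gap between them 26. A hung eye rests here, its centre about 16 mm straight below.
- hookB_seat (a point): Seat of snap hook B (rack y = -65 mm), the same as hook A. To hang an eye: hold it level, handle towards -x of the rack, set the ring over the nose (nose inside the hole) and push it straight down, its far side between nose and shank, to about 10 mm above this point; the gate then shuts behind it.
- gateA (a joint): Sprung gate of hook A: a 5 mm bar across the gap, pivoted on the shank 43 mm above the seat, its tip against the nose. 0 rad shut; swings only down into the hook, to 1.35 rad (1 to 4 N at the ring), and springs back when the ring is past, some 20 mm above the seat.
- gateB (a joint): Sprung gate of hook B, the same as gate A.
- comb: Red plastic paint comb, lying flat. Origin: centre of its hanging eye (rigid ring: 31 mm hole, 45 mm over all, 7 mm thick, in the x-y plane). x points from handle to eye. Handle: bar 24 wide, 24 thick, from x = -108 to -18 mm; head 70 wide with seven teeth, 7 to 14 mm thick, from x = -105 to -154 mm. About 75 g, varies; balanced near x = -65. Origin 12 mm above the table; both faces alike.
- scraper: Blue plastic paint scraper, lying flat. Origin: centre of its hanging eye (rigid ring: 31 mm hole, 45 mm over all, 7 mm thick, in the x-y plane). x points from handle to eye. Handle: bar 24 wide, 24 thick, from x = -108 to -18 mm; head a yellow blade 64 wide, 7 to 14 mm thick, from x = -105 to -154 mm. About 75 g, varies; balanced near x = -65. Origin 12 mm above the table; both faces alike.
- crayon1: Chunky plastic crayon, red with a white paper band, lying loose on the table (may be absent). Square barrel 24 x 24 mm with rounded edges, 100 mm long over all, a blunt cone on the last 22 mm, 30 g. Origin: its centre, 12 mm above what it lies on; x points to the tip. Any side may be down.
- crayon2: Chunky plastic crayon, yellow with a white paper band, lying loose on the table (may be absent). Square barrel 24 x 24 mm with rounded edges, 100 mm long over all, a blunt cone on the last 22 mm, 30 g. Origin: its centre, 12 mm above what it lies on; x points to the tip. Any side may be down.
- crayon3: Chunky plastic crayon, green with a white paper band, lying loose on the table (may be absent). Square barrel 24 x 24 mm with rounded edges, 100 mm long over all, a blunt cone on the last 22 mm, 30 g. Origin: its centre, 12 mm above what it lies on; x points to the tip. Any side may be down.
- crayon4: Chunky plastic crayon, blue with a white paper band, lying loose on the table (may be absent). Square barrel 24 x 24 mm with rounded edges, 100 mm long over all, a blunt cone on the last 22 mm, 30 g. Origin: its centre, 12 mm above what it lies on; x points to the tip. Any side may be down.
- kept1: Crayon (purple) of the same make and size, already lying in one of the board's wells (most of these six are absent). Origin: centre; x points to the tip.
- kept2: Crayon (orange) of the same make and size, already lying in one of the board's wells (most of these six are absent). Origin: centre; x points to the tip.
- kept3: Crayon (blue) of the same make and size, already lying in one of the board's wells (most of these six are absent). Origin: centre; x points to the tip.
- kept4: Crayon (green) of the same make and size, already lying in one of the board's wells (most of these six are absent). Origin: centre; x points to the tip.
- kept5: Crayon (yellow) of the same make and size, already lying in one of the board's wells (most of these six are absent). Origin: centre; x points to the tip.
- kept6: Crayon (red) of the same make and size, already lying in one of the board's wells (most of these six are absent). Origin: centre; x points to the tip.
- cup: Wooden pencil cup with pencils, 80 mm wide, 160 mm high with the pencils, standing; origin under its centre. To be left alone.
- tin: Tin box 85 x 85 x 55 mm with a red twist cap (71 mm high in all); origin under its centre. To be left alone.
- punch: Green hole punch with a press lever, 125 x 55 x 80 mm; origin under its centre. To be left alone.
- palette: White paint palette lying flat, 150 x 210 x 14 mm; origin under its centre. To be left alone.
- pot: Small lidded paint jar, 60 mm wide, 55 mm high, standing; origin under its centre. To be left alone.
Things that resemble listed ones, but are neither listed nor needed, are in the scene too. Leave any black look-alike of the crayon3 alone.

How it is judged:
At the end, for the whole second after the job is handed in: Loose crayons lie home in wells (centre within 7 mm, below 22 mm, 0.12 rad); kept ones moved under 10 mm. Comb and scraper hang one per hook: eye centre within 24 mm of the seat, handle within 0.35 rad of vertical, eye up, under 0.15 m/s, gates under 0.12 rad (((x of crayon1 in the frame of board between -0.061 and -0.047 m and y of crayon1 in the frame of board between -0.067 and -0.053 m) or (x of crayon1 in the frame of board between -0.061 and -0.047 m and y of crayon1 in the frame of board between 0.053 and 0.067 m) or (x of crayon1 in the frame of board between -0.007 and 0.007 m and y of crayon1 in the frame of board between -0.067 and -0.053 m) or (x of crayon1 in the frame of board between -0.007 and 0.007 m and y of crayon1 in the frame of board between 0.053 and 0.067 m) or (x of crayon1 in the frame of board between 0.047 and 0.061 m and y of crayon1 in the frame of board between -0.067 and -0.053 m) or (x of crayon1 in the frame of board between 0.047 and 0.061 m and y of crayon1 in the frame of board between 0.053 and 0.067 m)) and z of each of crayon1, crayon2, crayon3, crayon4 in the frame of board below 0.022 m and angle between the x axis of each of crayon1, crayon2, crayon3, crayon4 and the y axis of board, either way round below 0.12 rad and linear speed of each of crayon1, crayon2, crayon3, crayon4 below 0.05 m/s and ((x of crayon2 in the frame of board between -0.061 and -0.047 m and y of crayon2 in the frame of board between -0.067 and -0.053 m) or (x of crayon2 in the frame of board between -0.061 and -0.047 m and y of crayon2 in the frame of board between 0.053 and 0.067 m) or (x of crayon2 in the frame of board between -0.007 and 0.007 m and y of crayon2 in the frame of board between -0.067 and -0.053 m) or (x of crayon2 in the frame of board between -0.007 and 0.007 m and y of crayon2 in the frame of board between 0.053 and 0.067 m) or (x of crayon2 in the frame of board between 0.047 and 0.061 m and y of crayon2 in the frame of board between -0.067 and -0.053 m) or (x of crayon2 in the frame of board between 0.047 and 0.061 m and y of crayon2 in the frame of board between 0.053 and 0.067 m)) and ((x of crayon3 in the frame of board between -0.061 and -0.047 m and y of crayon3 in the frame of board between -0.067 and -0.053 m) or (x of crayon3 in the frame of board between -0.061 and -0.047 m and y of crayon3 in the frame of board between 0.053 and 0.067 m) or (x of crayon3 in the frame of board between -0.007 and 0.007 m and y of crayon3 in the frame of board between -0.067 and -0.053 m) or (x of crayon3 in the frame of board between -0.007 and 0.007 m and y of crayon3 in the frame of board between 0.053 and 0.067 m) or (x of crayon3 in the frame of board between 0.047 and 0.061 m and y of crayon3 in the frame of board between -0.067 and -0.053 m) or (x of crayon3 in the frame of board between 0.047 and 0.061 m and y of crayon3 in the frame of board between 0.053 and 0.067 m)) and ((x of crayon4 in the frame of board between -0.061 and -0.047 m and y of crayon4 in the frame of board between -0.067 and -0.053 m) or (x of crayon4 in the frame of board between -0.061 and -0.047 m and y of crayon4 in the frame of board between 0.053 and 0.067 m) or (x of crayon4 in the frame of board between -0.007 and 0.007 m and y of crayon4 in the frame of board between -0.067 and -0.053 m) or (x of crayon4 in the frame of board between -0.007 and 0.007 m and y of crayon4 in the frame of board between 0.053 and 0.067 m) or (x of crayon4 in the frame of board between 0.047 and 0.061 m and y of crayon4 in the frame of board between -0.067 and -0.053 m) or (x of crayon4 in the frame of board between 0.047 and 0.061 m and y of crayon4 in the frame of board between 0.053 and 0.067 m)) and distance of each of kept1, kept2, kept3, kept4, kept5, kept6 from where it was at the start of the episode below 0.01 m and (((distance between comb and hookA_seat below 0.024 m and angle between comb's own x axis and vertical below 0.35 rad and value of joint gateA below 0.12 rad and linear speed of comb below 0.15 m/s) and (distance between scraper and hookB_seat below 0.024 m and angle between scraper's own x axis and vertical below 0.35 rad and value of joint gateB below 0.12 rad and linear speed of scraper below 0.15 m/s)) or ((distance between comb and hookB_seat below 0.024 m and angle between comb's own x axis and vertical below 0.35 rad and value of joint gateB below 0.12 rad and linear speed of comb below 0.15 m/s) and (distance between scraper and hookA_seat below 0.024 m and angle between scraper's own x axis and vertical below 0.35 rad and value of joint gateA below 0.12 rad and linear speed of scraper below 0.15 m/s)))); the robot touches nothing.
It fails at once if the cup is pushed more than 5 cm or tipped over (distance of cup from where it was at the start of the episode above 0.05 m or angle between cup's own z axis and vertical above 0.5 rad).
It fails at once if the tin is pushed more than 5 cm or tipped over (distance of tin from where it was at the start of the episode above 0.05 m or angle between tin's own z axis and vertical above 0.5 rad).
It fails at once if the punch is pushed more than 5 cm or tipped over (distance of punch from where it was at the start of the episode above 0.05 m or angle between punch's own z axis and vertical above 0.5 rad).
It fails at once if the palette is pushed more than 5 cm or tipped over (distance of palette from where it was at the start of the episode above 0.05 m or angle between palette's own z axis and vertical above 0.5 rad).
It fails at once if the pot is pushed more than 5 cm or tipped over (distance of pot from where it was at the start of the episode above 0.05 m or angle between pot's own z axis and vertical above 0.5 rad).
Of crayon1, crayon2, crayon3, crayon4 only 3 to 4 are there at a start; the rules pass over those that are not, and their reading is None.
Of kept1, kept2, kept3, kept4, kept5, kept6 only 1 to 2 are there at a start; the rules pass over those that are not, and their reading is None.
At some moment in a run one of crayon1, crayon2, crayon3, crayon4 may be knocked a few centimetres aside while the robot is not near it.
Once in a run the grip may slacken for a moment while it holds something.
It also fails if it takes over 208 s, if anything falls off the work surface, if the arm or the gripper's body presses on something with over 40 N, if the wrist force passes 120 N, or if a joint passes its speed limit or range.

## Working session

There is one attempt and no reset: what is moved stays moved. The work goes in short steps, each a Python script; the robot and the scene stay as the last script left them, time stands still between calls to the robot, and variables do not carry over. Pictures are saved under pics/ and viewed, at most 14 in all, crops included, and the job is handed in when it is done.

```bash
mkdir -p pics; ls; cat > h.py <<'E'
import numpy as np, cv2
from workcell import manip, eoat, inverse_kinematics, grab_frame, spotter
from scipy.spatial.transform import Rotation as R
def rot(q): return R.from_quat([q[1],q[2],q[3],q[0]])
def quat(r): x,y,z,w=r.as_quat(); return [w,x,y,z]
def f_of(p): return 240/np.tan(np.radians(p["fovy"])/2)
def ray(p,u,v):
    d=np.array([(u-p["cx"])/f_of(p),(v-p["cy"])/f_of(p),1]); return rot(p["orientation"]).apply(d)
def onplane(p,u,v,z):
    e=np.array(p["eye"]); d=ray(p,u,v); return e+d*(z-e[2])/d[2]
def project(p,X):
    c=rot(p["orientation"]).inv().apply(np.array(X)-p["eye"]); return p["cx"]+f_of(p)*c[0]/c[2],p["cy"]+f_of(p)*c[1]/c[2]
E
python3 - <<'E'
from h import *
for n in ["scene","top"]:
    p=grab_frame(n); cv2.imwrite(f"pics/{n}0.png",p["img"]); print(n,p["fovy"],p["cx"],p["cy"],p["eye"],p["orientation"])
    for t in ["board","rack","hookA_seat","hookB_seat","comb","scraper","crayon1","crayon2","crayon3","crayon4","kept1","kept2","kept3","kept4","kept5","kept6","cup","tin","punch","palette","pot"]:
        print(t,[(np.round(d["point"],3).tolist(),round(d["conf"],2),np.round(project(p,d["point"])).astype(int).tolist()) for d in spotter.place_of(t,p)][:4])
print(manip.read_time_s())
E
```

```text
pics
scene 46.11908611938333 320.67155072597393 237.13378873626166 [ 1.07940359 -0.97951181  1.32935199] [-0.34739748  0.90267861  0.23613167 -0.09342454]
board [([0.524, -0.245, 0.003], 0.68, [279, 313]), ([0.654, 0.152, 0.215], 0.5, [386, 189])]
rack [([0.656, 0.087, 0.0], 0.66, [373, 253]), ([0.661, 0.019, 0.21], 0.52, [368, 221])]
hookA_seat [([0.432, 0.103, 0.014], 0.61, [312, 221]), ([0.658, 0.152, 0.214], 0.57, [388, 190]), ([0.522, -0.516, 0.003], 0.5, [222, 389])]
hookB_seat [([0.662, 0.023, 0.213], 0.8, [370, 219])]
comb [([0.442, 0.363, 0.014], 0.55, [352, 175])]
scraper [([0.512, 0.217, 0.01], 0.76, [351, 209])]
crayon1 [([0.301, -0.424, 0.009], 0.86, [176, 326]), ([0.333, -0.305, 0.008], 0.8, [212, 300]), ([0.434, 0.106, 0.013], 0.67, [314, 221]), ([0.45, -0.047, 0.01], 0.55, [293, 255])]
crayon2 [([0.301, -0.424, 0.009], 0.86, [176, 326]), ([0.333, -0.305, 0.008], 0.8, [212, 300]), ([0.434, 0.106, 0.013], 0.67, [314, 221]), ([0.45, -0.047, 0.01], 0.55, [293, 255])]
crayon3 [([0.301, -0.424, 0.009], 0.86, [176, 326]), ([0.333, -0.305, 0.008], 0.8, [212, 300]), ([0.434, 0
[... 1997 characters left out ...]
0.58, [290, 281]), ([0.433, 0.098, 0.009], 0.55, [263, 296])]
kept1 [([0.464, -0.192, 0.02], 0.93, [374, 286])]
kept2 [([0.464, -0.192, 0.02], 0.93, [374, 286])]
kept3 [([0.464, -0.192, 0.02], 0.93, [374, 286])]
kept4 [([0.464, -0.192, 0.02], 0.93, [374, 286])]
kept5 [([0.464, -0.192, 0.02], 0.93, [374, 286])]
kept6 [([0.464, -0.192, 0.02], 0.93, [374, 286])]
cup [([0.582, 0.362, -0.002], 0.87, [167, 238]), ([0.709, 0.368, 0.0], 0.39, [168, 191])]
tin [([0.781, -0.181, 0.003], 0.69, [370, 169])]
punch [([0.706, 0.368, 0.002], 0.87, [167, 192]), ([0.443, -0.046, 0.008], 0.51, [318, 293])]
palette [([0.523, -0.512, -0.002], 0.91, [495, 266])]
pot [([0.563, 0.257, 0.001], 0.86, [205, 245])]
2.2
```

View pics/scene0.png

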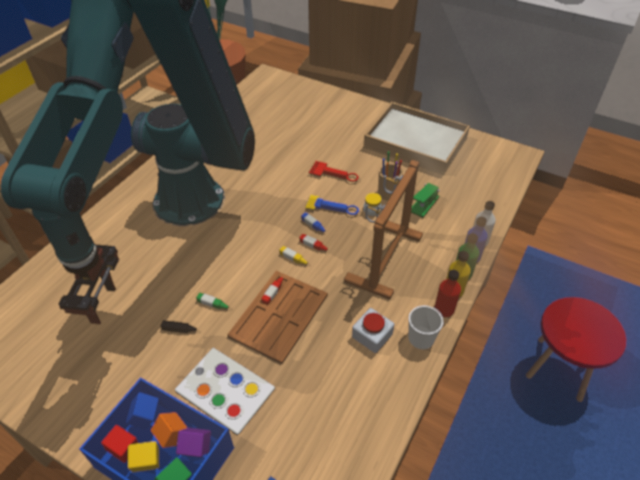

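View pics/top0.png

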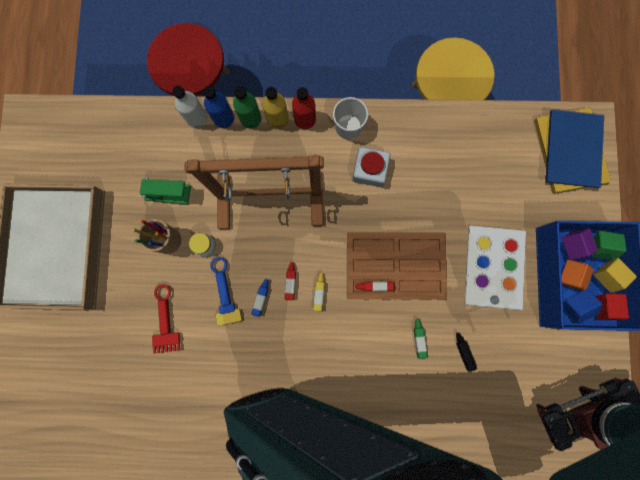

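The scene has four loose crayons. In the top view, red is at (290,281), yellow at (319,292), blue at (261,298) and green at (420,338). The black look-alike at (465,351) stays put. One kept red crayon sits in the board at (376,286), leaving five empty wells. The comb's eye is at (163,293) and the scraper's at (219,265). Next I'll look closer with the wrist camera.

```bash
cat >> h.py <<'E'
def down(a,tilt=0):
    y=np.array([np.cos(a),np.sin(a),0]); z=np.array([0,0,-1.]); x=np.cross(y,z)
    return R.from_matrix(np.array([x,y,z]).T)
def best(pos,a):
    q0=np.array(manip.read_joint_pos()); c=[]
    for k in (-1,0,1):
        q=quat(down(a+k*np.pi)); j=inverse_kinematics(pos,q)
        if j is not None: c.append((np.abs(np.array(j)-q0).max(),q))
    return min(c,key=lambda t:t[0])[1]
def go(pos,a): q=best(pos,a); manip.goto(pos,q); return q
E
python3 - <<'E'
from h import *
import pickle
P=[]
Z=0.30
for nm,pos in [("green",(0.40,-0.30,Z)),("board",(0.50,-0.245,Z)),("cray",(0.42,0.0,Z)),("scr",(0.46,0.14,Z)),("comb",(0.41,0.33,Z))]:
    go(pos,np.pi/2); p=grab_frame("wrist"); P.append((nm,p)); print(nm,p["fovy"],np.round(p["eye"],3),np.round(rot(p["orientation"]).as_matrix()[:,2],2),manip.read_time_s())
    for t in dict(green=["crayon3","crayon1"],board=["board","kept1"],cray=["crayon1"],scr=["scraper","crayon1"],comb=["comb","scraper"])[nm]:
        s=spotter.silhouettes(t,p); pl=spotter.place_of(t,p)
        print(t,[(np.round(d["point"],3).tolist(),round(d["conf"],2)) for d in pl][:5])
        for d in s[:5]:
            P.append((t,d["pixels"],d["conf"])); ys,xs=np.where(d["pixels"]); print("   sil",round(d["conf"],2),len(xs),int(xs.mean()),int(ys.mean()))
pickle.dump(P,open("P.pkl","wb"))
im=np.vstack([np.hstack([cv2.resize(x,(266,200)) for x in row]) for row in [[q[1]["img"] for q in P if isinstance(q[1],dict)][:3],[q[1]["img"] for q in P if isinstance(q[1],dict)][3:]+[np.zeros((200,266,3),np.uint8)]]])
cv2.imwrite("pics/m1.png",im)
E
```

```text
green 69.26156440403388 [ 0.474 -0.3    0.461] [-0.27 -0.   -0.96] 3.45
crayon3 [([0.475, 0.03, 0.013], 0.91), ([0.336, -0.309, 0.015], 0.85), ([0.451, -0.048, 0.012], 0.83), ([0.304, -0.43, 0.009], 0.66), ([0.43, 0.101, 0.012], 0.65)]
   sil 0.87 2170 53 141
   sil 0.81 1176 322 248
   sil 0.65 1855 117 164
   sil 0.62 1157 7 176
   sil 0.6 710 401 257
crayon1 [([0.475, 0.03, 0.013], 0.91), ([0.336, -0.309, 0.015], 0.85), ([0.451, -0.048, 0.012], 0.83), ([0.304, -0.43, 0.009], 0.66), ([0.43, 0.101, 0.012], 0.65)]
   sil 0.87 2170 53 141
   sil 0.81 1176 322 248
   sil 0.65 1855 117 164
   sil 0.62 1157 7 176
   sil 0.6 710 401 257
board 69.26156440403388 [ 0.575 -0.245  0.46 ] [-0.27 -0.   -0.96] 4.2333
board [([0.52, -0.246, -0.004], 0.64)]
   sil 0.89 26360 322 175
kept1 [([0.466, -0.19, 0.02], 0.58)]
   sil 0.9 1412 278 225
cray 69.26156440403388 [ 0.495 -0.001  0.461] [-0.27 -0.   -0.96] 5.4917
crayon1 [([0.449, -0.048, 0.013], 0.97), ([0.331, -0.312, 0.014], 0.97), ([0.476, 0.028, 0.011], 0.79), ([0.43, 0.101, 0.014], 0.71), ([0.523, -0.246, -0.005], 0.69)]
   sil 0.97 1474 236 193
   sil 0.92 1567 540 264
   sil 0.91 1401 353 179
   sil 0.85 1522 619 283
   sil 0.66 1504 294 158
scr 69.26156440403388 [0.535 0.14  0.46 ] [-0.27 -0.   -0.96] 6.275
scraper [([0.512, 0.218, 0.011], 0.59)]
   sil 0.74 3329 271 217
   sil 0.46 2879 160 267
crayon1 [([0.476, 0.027, 0.013], 0.89), ([0.452, -0.05, 0.012], 0.78), ([0.429, 0.102, 0.014], 0.77), ([0.334, -0.31, 0.014], 0.66)]
   sil 0.86 1324 343 222
   sil 0.85 1473 403 189
   sil 0.83 933 630 287
   sil 0.65 1547 459 210
comb 69.26156440403388 [0.485 0.329 0.461] [-0.27 -0.   -0.96] 7.3333
comb [([0.435, 0.368, 0.008], 0.57)]
scraper [([0.512, 0.219, 0.012], 0.74)]
   sil 0.67 3684 417 179
```

View pics/m1.png

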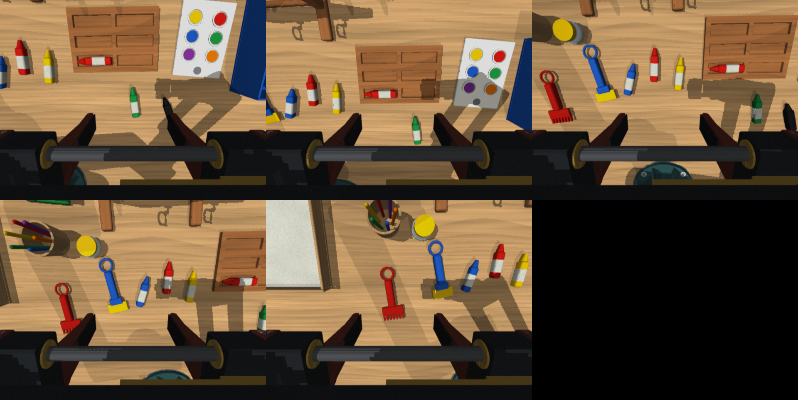

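The network positions agree across views, with heights of about 12 mm. I'll fit 3D templates to the masks over several views to get precise poses and yaws.

```bash
cat > fit.py <<'E'
from h import *
from scipy.optimize import minimize
def box(x0,x1,w,z0,z1): return np.array([[x,y,z] for x in(x0,x1) for y in(-w/2,w/2) for z in(z0,z1)])
CRAY=[np.vstack([box(-.05,.028,.024,-.012,.012),box(.05,.05,.010,-.005,.005)])]
c=np.linspace(0,2*np.pi,24)
TOOL=[np.array([[.0225*np.cos(t),.0225*np.sin(t),z] for t in c for z in(-.0035,.0035)]),box(-.108,-.018,.024,-.012,.012),np.vstack([box(-.154,-.105,.068,-.004,.004),])]
BOARD=[box(-.088,.088,.256,0,.014)]
def render(p,parts,x,y,a,z):
    m=np.zeros((480,640),np.uint8); Rz=R.from_euler("z",a)
    for pts in parts:
        X=Rz.apply(pts)+[x,y,z]; c=rot(p["orientation"]).inv().apply(X-p["eye"]); f=f_of(p)
        uv=np.c_[p["cx"]+f*c[:,0]/c[:,2],p["cy"]+f*c[:,1]/c[:,2]]
        h=cv2.convexHull(np.round(uv*16).astype(np.int32)); cv2.fillConvexPoly(m,h,1,shift=4)
    return m>0
def fit(views,parts,x,y,a,z):
    def cost(v):
        s=0
        for p,m in views:
            r=render(p,parts,*v[:3],v[3] if len(v)>3 else z); s+=1-(r&m).sum()/max(1,(r|m).sum())
        return s/len(views)
    best=None
    for da in (0,.3,-.3):
        S=np.array([[x,y,a+da]]+[[x+.01,y,a+da],[x,y+.01,a+da],[x,y,a+da+.3]])
        r=minimize(cost,S[0],method="Nelder-Mead",options=dict(initial_simplex=S,xatol=1e-4,fatol=1e-4))
        if best is None or r.fun<best.fun: best=r
    return best
def fill(m):
    m=m.astype(np.uint8); c,_=cv2.findContours(m,cv2.RETR_EXTERNAL,cv2.CHAIN_APPROX_NONE); o=np.zeros_like(m)
    cv2.drawContours(o,[max(c,key=cv2.contourArea)],-1,1,-1); return o>0
E
cat > f1.py <<'E'
from fit import *
import pickle
P=pickle.load(open("P.pkl","rb")); views=[];cur=None
for e in P:
    if isinstance(e[1],dict): cur=e
    else: views.append((cur[0],cur[1],e[0],e[1]))
out={}
def near(pos,t,ok):
    r=[]
    for n,p,c,m in views:
        if c[:4]!=t or n not in ok: continue
        u=np.array(project(p,pos)); ys,xs=np.where(m)
        if np.hypot(xs.mean()-u[0],ys.mean()-u[1])<18 and xs.min()>1: r.append((p,m))
    return r[:3]
for n,pos,ok in [("red",(.475,.028,.012),("cray","scr")),("yellow",(.450,-.048,.012),("cray","scr")),("blue",(.430,.101,.012),("cray","scr")),("green",(.334,-.31,.012),("green","board")),("kept",(.465,-.191,.018),("board",))]:
    V=near(pos,"kept" if n=="kept" else "cray",ok); rs=[]
    if not V: print(n,"none");continue
    for a in (0,np.pi/2,np.pi,-np.pi/2): rs.append(fit(V,CRAY,pos[0],pos[1],a,pos[2]))
    r=min(rs,key=lambda r:r.fun); out[n]=r.x; print(n,len(V),np.round(r.x,4),round(r.fun,3))
V=[(p,fill(m)) for n,p,c,m in views if c=="board"]
r=fit(V,BOARD,.523,-.247,0,0); out["board"]=r.x; print("board",np.round(r.x,4),round(r.fun,3))
# tools
for n,pos in [("scraper",(.512,.218)),("comb",(.437,.365))]:
    V=[]
    for e in P:
        if not isinstance(e[1],dict) or e[0] not in(["scr","comb"] if n=="scraper" else ["comb"]): continue
        hsv=cv2.cvtColor(e[1]["img"],cv2.COLOR_BGR2HSV); h,s,v=cv2.split(hsv)
        m=(s>140)&(v>50)&(((h>100)&(h<130))|((h>20)&(h<34)) if n=="scraper" else ((h<7)|(h>172)))
        reg=cv2.dilate(render(e[1],TOOL,pos[0],pos[1],0.1,.012).astype(np.uint8),np.ones((41,41)))>0
        m=(m&reg)
        k,l,st,_=cv2.connectedComponentsWithStats(cv2.morphologyEx(m.astype(np.uint8),cv2.MORPH_CLOSE,np.ones((5,5))))
        m=fill(l==1+np.argmax(st[1:,4])); V.append((e[1],m))
    parts=[TOOL[0],TOOL[1],TOOL[2]]
    r=fit(V,parts,pos[0],pos[1],0.1,.012); out[n]=r.x; print(n,len(V),np.round(r.x,4),round(r.fun,3))
    p,m=V[-1]; o=p["img"].copy(); o[render(p,parts,*r.x,.012)^m]=(255,0,255); cv2.imwrite(f"o_{n}.png",o)
pickle.dump(out,open("out.pkl","wb"))
a=cv2.imread("o_scraper.png");b=cv2.imread("o_comb.png")
cv2.imwrite("pics/fit1.png",np.hstack([a[60:320,260:640],b[60:320,150:530]]))
E
python3 f1.py
```

```text
red 2 [ 0.4737  0.026  -0.0445] 0.14
yellow 2 [ 0.4463 -0.0489 -0.0534] 0.181
blue 2 [ 0.43    0.1022 -0.2512] 0.143
green 2 [ 0.3336 -0.3095  0.1404] 0.127
kept 1 [ 0.4646 -0.1925  1.5723] 0.149
board [ 0.5199 -0.2498  0.0185] 0.015
scraper 2 [0.5118 0.2158 0.214 ] 0.197
comb 1 [0.4367 0.361  0.1391] 0.105
```

View pics/fit1.png

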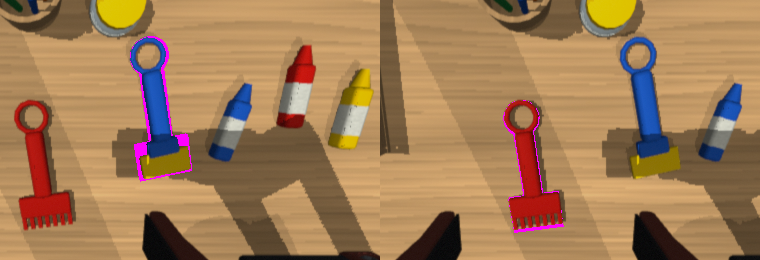

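The comb and scraper overlays fit. The board pose is confirmed too, since the kept crayon lands at board (-54, 58). Starting with green: hover, refine, grasp, place, then verify.

```bash
cat > act.py <<'E'
from fit import *
import pickle
B=pickle.load(open("out.pkl","rb"))["board"]
O=pickle.load(open("out.pkl","rb"))
HUE=dict(red=(172,7),yellow=(20,34),green=(45,85),blue=(100,130))
def see(col,pos,yaw,z,kind="crayon1",maxd=90):
    p=grab_frame("wrist"); u=np.array(project(p,[*pos,z])); hsv=cv2.cvtColor(p["img"],cv2.COLOR_BGR2HSV); c=[]
    lo,hi=HUE[col]
    for d in spotter.silhouettes(kind,p):
        m=d["pixels"]; ys,xs=np.where(m); hh,ss=hsv[...,0][m],hsv[...,1][m]; k=ss>110
        inh=((hh>=lo)&(hh<=hi)) if lo<hi else ((hh>=lo)|(hh<=hi))
        fr=(inh&k).mean(); dist=np.hypot(xs.mean()-u[0],ys.mean()-u[1])
        if fr>.25 and dist<maxd: c.append((dist,m,d["conf"]))
    if not c: return None,p
    d,m,cf=min(c,key=lambda t:t[0]); X=onplane(p,*[np.mean(t) for t in np.where(m)[::-1]],z)
    r=min([fit([(p,m)],CRAY,X[0],X[1],yaw+k,z) for k in (0,np.pi)],key=lambda r:r.fun)
    print(col,"seen",np.round(r.x,4),"iou-cost",round(r.fun,3),"conf",round(cf,2)); return r.x,p
def well(i,j):
    return B[:2]+R.from_euler("z",B[2]).apply([i*.054,j*.06,0])[:2]
def pick(col,z=.15):
    x,y,a=O[col]; eoat.command_gripper(.055,30); go((x,y,z),a+np.pi/2)
    v,p=see(col,(x,y),a,.012); cv2.imwrite(f"pics/pk_{col}.png",p["img"])
    if v is None: raise SystemExit("not seen "+col)
    return v
def grasp(v,z=.010):
    x,y,a=v; go((x,y,.08),a+np.pi/2); manip.servo_line([x,y,z],.12)
    eoat.command_gripper(.0,25); w=manip.read_width(); manip.servo_line([x,y,.10],.2); print("w",w,manip.read_width()); 
    if manip.read_width()<.018: raise SystemExit("missed")
def place(i,j,z=.0165):
    x,y=well(i,j); go((x,y,.10),B[2])
    if manip.read_width()<.018: raise SystemExit("lost")
    manip.servo_line([x,y,.045],.2); hit=manip.servo_line([x,y,z],.06,threshold=6)
    print("hit",hit,"z",np.round(manip.read_position(),4),"f",np.round(manip.read_contact_force(),1))
    eoat.command_gripper(.037); manip.servo_line([x,y,.15],.2); 
def check(col,i,j):
    x,y=well(i,j); v,p=see(col,(x,y),B[2]+np.pi/2,.018)
    if v is not None:
        e=R.from_euler("z",-B[2]).apply([v[0]-x,v[1]-y,0])*1000; print("well err mm",np.round(e[:2],1),"ang",round((v[2]-B[2])%np.pi-np.pi/2,3))
    cv2.imwrite(f"pics/pl_{col}.png",p["img"]); print("t",manip.read_time_s())
E
python3 - <<'E'
from act import *
v=pick("green"); grasp(v); place(0,-1); check("green",0,-1)
cv2.imwrite("pics/g.png",np.hstack([cv2.resize(cv2.imread(f"pics/{n}_green.png"),(400,300)) for n in("pk","pl")]))
E
```

```text
green seen [ 0.3346 -0.3087  0.1293] iou-cost 0.111 conf 0.95
w 0.02364040256921131 0.023737550932435018
hit True z [ 0.5207 -0.3095  0.016 ] f [1.1 0.9 3.1]
green seen [ 0.5207 -0.3106  1.5996] iou-cost 0.09 conf 0.64
well err mm [-0.3 -0.8] ang 0.01
t 16.3833
```

View pics/g.png

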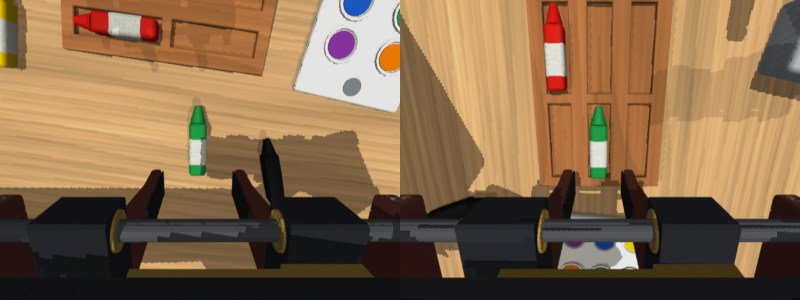

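Green lies home in the middle well at (598,140 in the right half), and the kept red crayon at (555,45) is unmoved. Next are the other three.

```bash
python3 - <<'E'
from act import *
for c,i,j in [("yellow",0,1),("red",1,1),("blue",1,-1)]:
    v=pick(c); grasp(v); place(i,j); check(c,i,j)
p=grab_frame("wrist"); cv2.imwrite("pics/b1.png",p["img"])
E
```

```text
yellow seen [ 0.4466 -0.0485 -0.067 ] iou-cost 0.099 conf 0.81
w 0.024133958881768405 0.023681617713428447
hit True z [ 0.5185 -0.1896  0.016 ] f [-0.1 -0.6  2.9]
yellow seen [ 0.5183 -0.1906  4.7208] iou-cost 0.088 conf 0.61
well err mm [-0.5 -0.8] ang -0.01
t 23.8
red seen [ 0.4754  0.027  -0.0342] iou-cost 0.106 conf 0.66
w 0.023990622224990987 0.023692773821502363
hit True z [ 0.5724 -0.1886  0.016 ] f [ 0.3 -0.6  3. ]
red seen [ 0.5723 -0.189   4.7199] iou-cost 0.107 conf 0.67
well err mm [-0.6 -0.2] ang -0.011
t 31.1083
blue seen [ 0.4314  0.1019 -0.2511] iou-cost 0.088 conf 0.68
w 0.02375385492058014 0.02433842899787717
hit True z [ 0.5746 -0.3085  0.0159] f [0.3 0.5 3.6]
blue seen [ 0.5752 -0.3084  4.7417] iou-cost 0.1 conf 0.86
well err mm [0.2 0.3] ang 0.011
t 39.15
```

```bash
python3 - <<'E'
from h import *
import pickle
P=[]
eoat.command_gripper(.055)
for pos in [(.55,.05,.36),(.55,.125,.36),(.60,.09,.36)]:
    go(pos,np.pi/2); p=grab_frame("wrist"); P.append(p); print(np.round(p["eye"],3))
    for t in ["hookA_seat","hookB_seat","rack"]:
        print(t,[(np.round(d["point"],4).tolist(),round(d["conf"],2),np.round(project(p,d["point"])).tolist()) for d in spotter.place_of(t,p)][:3])
pickle.dump(P,open("H.pkl","wb"))
c=[]
for p in P[:2]:
    us=[project(p,X) for X in [(.656,.152,.24),(.663,.023,.24)]]
    for u in us:
        x,y=int(np.clip(u[0]-66,0,508)),int(np.clip(u[1]-50,0,380)); print("crop",x,y); c.append(cv2.resize(p["img"][y:y+100,x:x+132],(396,300),interpolation=cv2.INTER_CUBIC))
cv2.imwrite("pics/hk.png",np.vstack([np.hstack(c[:2]),np.hstack(c[2:])])); print(manip.read_time_s())
E
```

```text
[0.475 0.05  0.52 ]
hookA_seat [([0.6559, 0.1549, 0.2148], 0.66, [424.0, 329.0]), ([0.5208, -0.2495, -0.0048], 0.63, [116.0, 170.0])]
hookB_seat [([0.6638, 0.0176, 0.2158], 0.93, [285.0, 336.0])]
rack [([0.7815, -0.1779, -0.0013], 0.39, [182.0, 327.0])]
[0.475 0.126 0.521]
hookA_seat [([0.6577, 0.1556, 0.215], 0.69, [347.0, 330.0]), ([0.5731, 0.3601, 0.0012], 0.68, [472.0, 206.0]), ([0.5209, -0.309, 0.0195], 0.22, [12.0, 171.0])]
hookB_seat [([0.6629, 0.0217, 0.2169], 0.57, [211.0, 335.0])]
rack []
[0.526 0.089 0.52 ]
hookA_seat [([0.6536, 0.1534, 0.2134], 0.71, [385.0, 278.0])]
hookB_seat [([0.6642, 0.0197, 0.2191], 0.59, [244.0, 291.0])]
rack []
crop 362 293
crop 222 299
crop 279 293
crop 139 299
42.5917
```

View pics/hk.png

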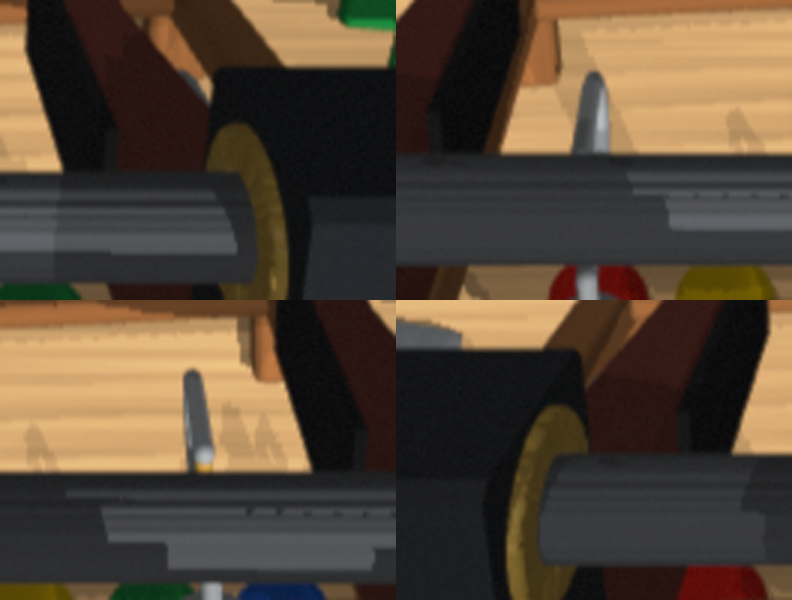

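The gripper came round flipped, so its bar hides the hooks. I'll retake with the camera on the rack side.

```bash
python3 - <<'E'
from h import *
import pickle
P=[]
for pos in [(.53,.05,.33),(.53,.125,.33)]:
    manip.goto(pos,quat(down(np.pi/2))); p=grab_frame("wrist"); P.append(p); print(np.round(p["eye"],3))
    for t in ["hookA_seat","hookB_seat","rack"]:
        print(t,[(np.round(d["point"],4).tolist(),round(d["conf"],2),np.round(project(p,d["point"])).tolist()) for d in spotter.place_of(t,p)][:3])
pickle.dump(P,open("H.pkl","wb"))
c=[]
for p in P[:2]:
    us=[project(p,X) for X in [(.656,.152,.24),(.663,.023,.24)]]
    for u in us:
        x,y=int(np.clip(u[0]-66,0,508)),int(np.clip(u[1]-50,0,380)); print("crop",x,y); c.append(cv2.resize(p["img"][y:y+100,x:x+132],(396,300),interpolation=cv2.INTER_CUBIC))
cv2.imwrite("pics/hk2.png",np.vstack([np.hstack(c[:2]),np.hstack(c[2:])])); print(manip.read_time_s())
E
```

```text
[0.454 0.05  0.491]
hookA_seat []
hookB_seat [([0.5772, -0.1856, 0.0192], 0.68, [149.0, 229.0]), ([0.5209, -0.3124, 0.0197], 0.65, [50.0, 189.0]), ([0.4401, 0.3656, 0.0088], 0.24, [555.0, 127.0])]
rack []
[0.455 0.126 0.491]
hookA_seat []
hookB_seat []
rack []
crop 369 334
crop 218 340
crop 280 332
crop 129 338
43.825
```

View pics/hk2.png

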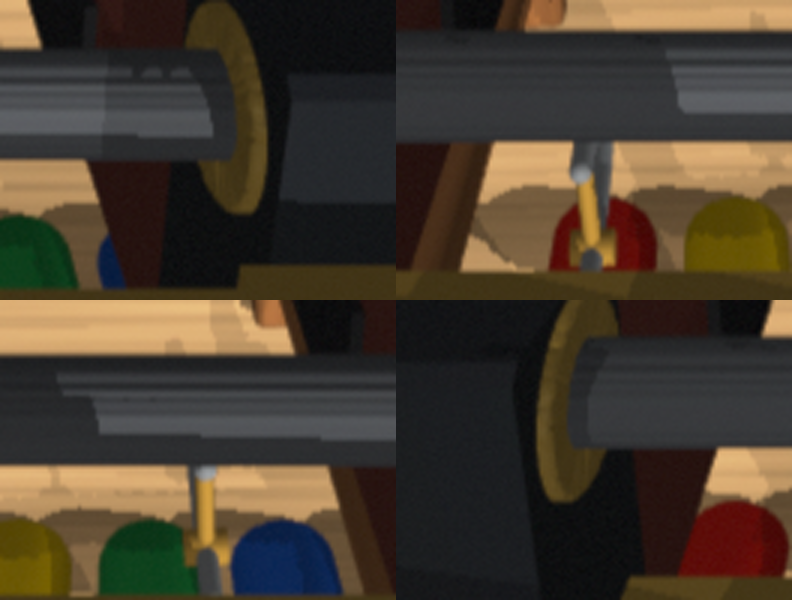

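```bash
python3 - <<'E'
from h import *
import pickle
P=[]
for pos in [(.57,.05,.36),(.57,.125,.36)]:
    manip.goto(pos,quat(down(-np.pi/2))); p=grab_frame("wrist"); P.append(p); print(np.round(p["eye"],3))
    for t in ["hookA_seat","hookB_seat"]:
        print(t,[(np.round(d["point"],4).tolist(),round(d["conf"],2),np.round(project(p,d["point"])).tolist()) for d in spotter.place_of(t,p)][:2])
pickle.dump(P,open("H2.pkl","wb"))
c=[]
for p in P:
    for X in [(.656,.152,.25),(.663,.023,.25)]:
        u=project(p,X); x,y=int(np.clip(u[0]-66,0,508)),int(np.clip(u[1]-50,0,380)); print("crop",x,y); c.append(cv2.resize(p["img"][y:y+100,x:x+132],(396,300),interpolation=cv2.INTER_CUBIC))
cv2.imwrite("pics/hk3.png",np.vstack([np.hstack(c[:2]),np.hstack(c[2:])])); print(manip.read_time_s())
E
```

```text
[0.645 0.05  0.521]
hookA_seat [([0.6548, 0.1551, 0.2155], 0.91, [191.0, 126.0]), ([0.5627, 0.2535, 0.0025], 0.31, [180.0, 195.0])]
hookB_seat [([0.6638, 0.024, 0.2148], 0.77, [348.0, 115.0])]
[0.644 0.126 0.521]
hookA_seat [([0.6538, 0.1561, 0.2124], 0.84, [281.0, 127.0])]
hookB_seat [([0.6625, 0.022, 0.2184], 0.63, [443.0, 116.0]), ([0.4367, 0.3678, 0.0103], 0.57, [162.0, 275.0])]
crop 112 72
crop 287 62
crop 215 72
crop 390 62
47.0667
```

View pics/hk3.png

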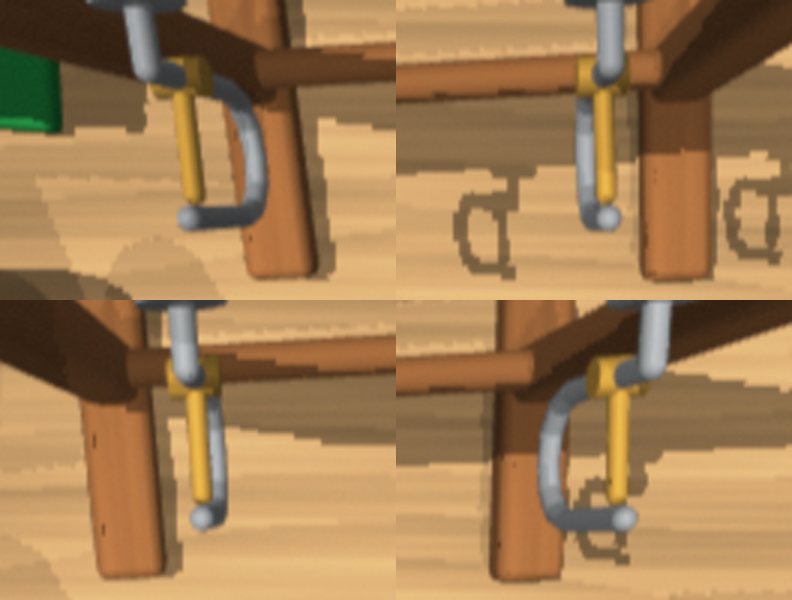

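Both hooks show clearly. The nose tips are at A (174.7,144.3) and (282.3,144.3), and B (357.7,134.3) and (466,134.7), with the gates shut. I'll triangulate them.

```bash
python3 - <<'E'
from h import *
import pickle
H=pickle.load(open("H.pkl","rb"));G=pickle.load(open("H2.pkl","rb"))
def tri(obs):
    A=np.zeros((3,3));b=np.zeros(3)
    for p,u,v in obs:
        d=ray(p,u,v);d/=np.linalg.norm(d);M=np.eye(3)-np.outer(d,d);A+=M;b+=M@p["eye"]
    X=np.linalg.solve(A,b); return np.round(X,4),[np.round(np.subtract(project(p,X),(u,v)),1).tolist() for p,u,v in obs]
a=[(G[0],174.7,144.3),(G[1],282.3,144.3)];b=[(G[0],357.7,134.3),(G[1],466,134.7)]
print("A",tri(a),tri(a+[(H[1],348.3,388.7)]));print("B",tri(b),tri(b+[(H[0],280,397.7)]))
for p in G: print([np.round(onplane(p,*q,.267),4) for q in ([(174.7,144.3),(357.7,134.3)] if p is G[0] else [(282.3,144.3),(466,134.7)])])
E
```

```text
A (array([0.6406, 0.1503, 0.2661]), [[0.0, 0.0], [-0.0, -0.0]]) (array([0.6406, 0.1506, 0.2659]), [[-0.3, -0.0], [-0.4, -0.1], [-0.6, -0.2]])
B (array([0.6475, 0.0209, 0.266 ]), [[-0.0, 0.1], [0.0, -0.1]]) (array([0.6475, 0.0214, 0.2666]), [[-0.6, 0.1], [-0.3, -0.0], [-0.8, 0.2]])
[array([0.6406, 0.1499, 0.267 ]), array([0.6475, 0.021 , 0.267 ])]
[array([0.6405, 0.1502, 0.267 ]), array([0.6475, 0.0213, 0.267 ])]
```

Both noses triangulate within 1 px at z≈0.267, and the rack yaw is 0.053. Now the comb: refine, grasp, lift, then measure the eye in hand and hover over hook A.

```bash
cat > hang.py <<'E'
from act import *
NOSE=dict(A=np.array([.6406,.1503]),B=np.array([.6475,.0212])); RY=.0533; G=.040
def cmask(p,n):
    h,s,v=cv2.split(cv2.cvtColor(p["img"],cv2.COLOR_BGR2HSV))
    return (s>120)&(v>30)&((((h>100)&(h<130))|((h>20)&(h<34)&(s>170))) if n=="scraper" else ((h<7)|(h>172)))
def refine(n):
    x,y,a=O[n]; c,s=np.cos(a),np.sin(a); q=quat(down(a-np.pi/2)); eoat.command_gripper(.055,50)
    manip.goto([x-.06*c,y-.06*s,.20],q); p=grab_frame("wrist")
    reg=cv2.dilate(render(p,TOOL,x,y,a,.012).astype(np.uint8),np.ones((45,45)))
    m=cv2.morphologyEx((cmask(p,n)&(reg>0)).astype(np.uint8),cv2.MORPH_CLOSE,np.ones((5,5)))
    k,l,st,_=cv2.connectedComponentsWithStats(m); m=fill(l==1+np.argmax(st[1:,4]))
    r=fit([(p,m)],TOOL,x,y,a,.012); print(n,np.round(r.x,4),round(r.fun,3)); o=p["img"].copy(); o[render(p,TOOL,*r.x,.012)^m]=(255,0,255); cv2.imwrite(f"pics/rf_{n}.png",o)
    return r.x
def take(n,v):
    x,y,a=v; c,s=np.cos(a),np.sin(a); g=[x-G*c,y-G*s]; q=quat(down(a-np.pi/2))
    manip.goto([*g,.10],q); manip.servo_line([*g,.003],.12); eoat.command_gripper(0,50); print("w",manip.read_width())
    manip.servo_line([*g,.15],.15); print("w",manip.read_width()); return eye(n,"a")
def eye(n,tag):
    """hole centre of the held ring -> offset from TCP in tool axes (forward = tool x, side = tool y)"""
    p=grab_frame("wrist"); cv2.imwrite(f"pics/eye_{n}{tag}.png",p["img"])
    T=np.array(manip.read_position()); Rt=rot(manip.read_tool_rot()); z=T[2]+.009
    u0=np.array(project(p,T+Rt.apply([G,0,-.009]))); m=cmask(p,n).astype(np.uint8)
    cs,h=cv2.findContours(m,cv2.RETR_CCOMP,cv2.CHAIN_APPROX_NONE); best=None
    for c,hh in zip(cs,h[0]):
        if hh[3]<0 or cv2.contourArea(c)<400: continue
        (u,w),r=cv2.minEnclosingCircle(c); M=cv2.moments(c); u,w=M["m10"]/M["m00"],M["m01"]/M["m00"]
        d=np.hypot(u-u0[0],w-u0[1])
        if best is None or d<best[0]: best=(d,u,w,r)
    if best is None: print("no hole"); return None
    X=onplane(p,best[1],best[2],z); o=Rt.inv().apply(X-T); print("eye offset",np.round(o*1000,1),"r px",round(best[3],1),"px",np.round(best[1:3]),"exp",np.round(u0)); return o
E
python3 - <<'E'
from hang import *
v=refine("comb"); o=take("comb",v)
p=np.array(manip.read_position()); manip.servo_line([*p[:2],.32],.2)
q=quat(down(RY-np.pi/2)); xd=np.array([np.cos(RY),np.sin(RY)])
t=NOSE["A"]-(.003+G)*xd; manip.goto([*t,.32],q); manip.servo_line([*t,.295],.1); eye("comb","b"); print(manip.read_width(),manip.read_time_s())
cv2.imwrite("pics/c1.png",np.hstack([cv2.resize(cv2.imread(f"pics/{k}.png"),(400,300)) for k in("eye_comba","eye_combb")]))
E
```

```text
comb [0.4375 0.3623 0.1468] 0.091
w 0.02366188720535064
w 0.023977579413813316
eye offset [40.5 -0.1 -9.1] r px 34.9 px [316. 218.] exp [317. 219.]
eye offset [40.  -0.2 -9. ] r px 35.1 px [316. 218.] exp [317. 218.]
0.023986783520553508 54.4
```

View pics/c1.png

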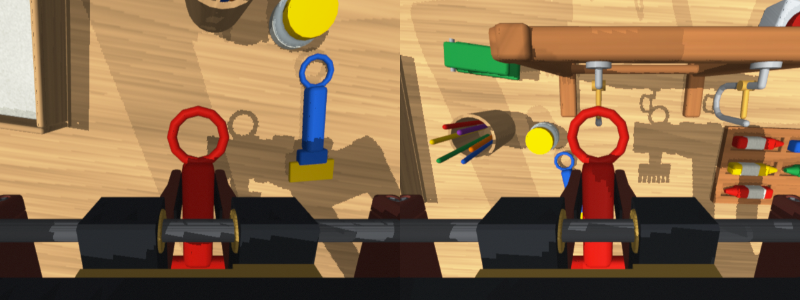

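The comb is held squarely (eye offset 40 mm, as expected), and the nose of hook A shows through the ring at (598,122). Pushing down.

```bash
cat >> hang.py <<'E'
def push(h):
    xd=np.array([np.cos(RY),np.sin(RY)]); t=NOSE[h]-(.003+G)*xd
    for z in (.257,.216):
        hit=manip.servo_line([*t,z],.06,threshold=14); print("hit",hit,np.round(manip.read_position(),4),np.round(manip.read_contact_force(),1),round(manip.read_width(),4))
        if hit: return False
    manip.dwell(.3); return True
def leave(h):
    xd=np.array([np.cos(RY),np.sin(RY)]); t=NOSE[h]-(.003+G)*xd
    eoat.command_gripper(.045); manip.dwell(.3); manip.servo_line([*t,.30],.15); t=t-.06*xd; manip.servo_line([*t,.36],.15)
E
python3 - <<'E'
from hang import *
if push("A"):
    p=grab_frame("wrist"); cv2.imwrite("pics/h1.png",p["img"]); leave("A"); manip.dwell(1.5)
    p2=grab_frame("wrist"); cv2.imwrite("pics/h2.png",cv2.resize(np.hstack([p["img"],p2["img"]]),(800,300)))
print(manip.read_time_s())
E
```

```text
hit False [0.5979 0.148  0.2572] [-0.1  0.2 -0.9] 0.0235
hit False [0.5978 0.148  0.2159] [ 0.3 -0.1 -0.5] 0.0235
60.1833
```

View pics/h2.png

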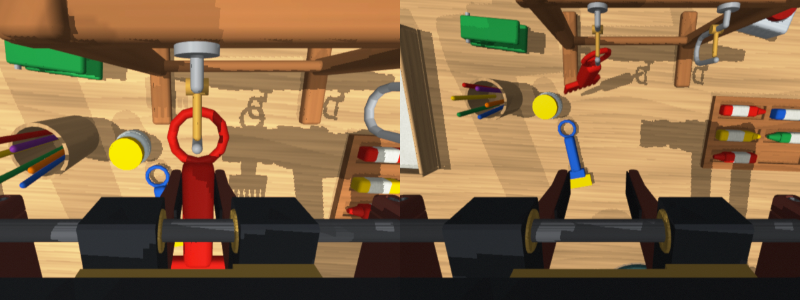

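The comb hangs on hook A (595,60) with the gate closed behind it, still settling. Now the scraper to hook B.

```bash
python3 - <<'E'
from hang import *
v=refine("scraper"); o=take("scraper",v)
p=np.array(manip.read_position()); manip.servo_line([*p[:2],.32],.2)
q=quat(down(RY-np.pi/2)); xd=np.array([np.cos(RY),np.sin(RY)])
t=NOSE["B"]-(.003+G)*xd; manip.goto([*t,.32],q); manip.servo_line([*t,.295],.1); o2=eye("scraper","b"); print(manip.read_width(),manip.read_time_s())
ok=lambda o:o is not None and abs(o[0]-G)<.005 and abs(o[1])<.004
if ok(o2) or (ok(o) and o2 is None):
    if push("B"): leave("B"); manip.dwell(2)
    p2=grab_frame("wrist"); cv2.imwrite("pics/h3.png",p2["img"])
print(manip.read_time_s())
s=grab_frame("scene"); cv2.imwrite("pics/fin.png",np.hstack([cv2.resize(cv2.imread("pics/rf_scraper.png"),(266,200)),cv2.resize(cv2.imread("pics/eye_scraperb.png"),(266,200)),cv2.resize(p2["img"],(266,200))]))
x,y=330,130; cv2.imwrite("pics/fin2.png",cv2.resize(s["img"][y:y+150,x:x+130],(520,600),interpolation=cv2.INTER_CUBIC))
E
```

```text
scraper [0.5117 0.216  0.2219] 0.16
w 0.02392766482204309
w 0.02387509647053401
eye offset [41.1 -0.2 -9.1] r px 35.2 px [316. 217.] exp [316. 219.]
eye offset [40.7 -0.5 -9. ] r px 35.2 px [316. 217.] exp [317. 218.]
0.023860853495978458 67.0083
hit False [0.6048 0.0189 0.2572] [-0.1 -0.1 -1.2] 0.0233
hit False [0.6047 0.0189 0.2159] [ 0.3  0.1 -0.9] 0.0235
73.2417
```

View pics/fin.png

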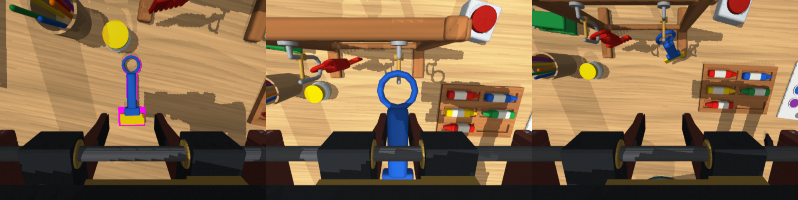

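View pics/fin2.png

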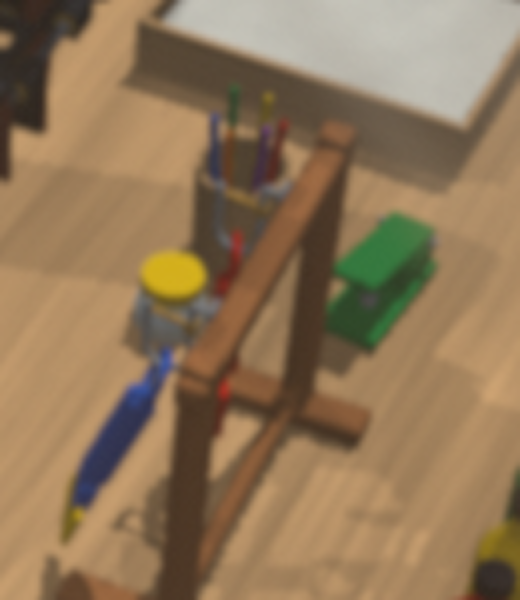

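Both tools are on their hooks, but the scraper was still swinging when pictured. I'll let it settle, then recheck the tools and the board.

```bash
python3 - <<'E'
from hang import *
manip.dwell(8)
x,y=345,150; c=[]
for k in range(2):
    s=grab_frame("scene"); c.append(cv2.resize(s["img"][y:y+100,x:x+80],(400,500),interpolation=cv2.INTER_CUBIC)); manip.dwell(.37)
cv2.imwrite("pics/fin3.png",np.hstack(c))
for n in("comb","scraper"):
    print(n,[(np.round(d["point"],3).tolist(),round(d["conf"],2)) for d in spotter.place_of(n,s)][:3])
bx,by=B[:2]; go((bx-.02,by,.22),B[2]+np.pi/2)
for c_,i,j in [("green",0,-1),("yellow",0,1),("red",1,1),("blue",1,-1)]: check(c_,i,j)
v,p=see("red",well(-1,1),np.pi/2,.018); print("kept d mm",np.round((v[:2]-well(-1,1))*1000,1))
E
```

```text
comb [([0.662, 0.153, 0.203], 0.58)]
scraper [([0.708, 0.365, 0.001], 0.69), ([0.661, 0.023, 0.196], 0.62)]
green seen [ 0.5202 -0.3088  1.5896] iou-cost 0.141 conf 0.73
well err mm [-0.8  1. ] ang 0.0
t 83.4833
yellow seen [ 0.5188 -0.1924  4.7761] iou-cost 0.157 conf 0.82
well err mm [-0.1 -2.6] ang 0.045
t 83.5833
red seen [ 0.5763 -0.1893  4.7304] iou-cost 0.094 conf 0.96
well err mm [ 3.5 -0.6] ang -0.0
t 83.6833
blue seen [ 0.5745 -0.3064  4.7325] iou-cost 0.136 conf 0.72
well err mm [-0.5  2.4] ang 0.002
t 83.7833Traceback (most recent call last):
  File "<stdin>", line 11, in <module>
TypeError: 'NoneType' object is not subscriptable
```

View pics/fin3.png

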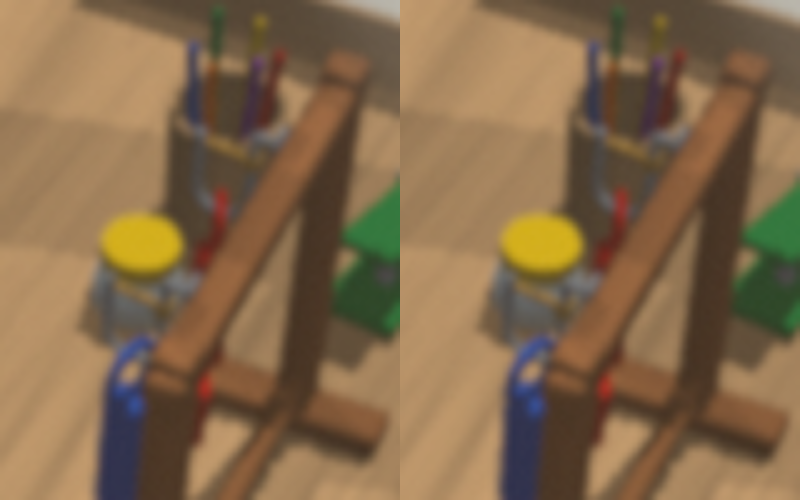

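View pics/pl_blue.png

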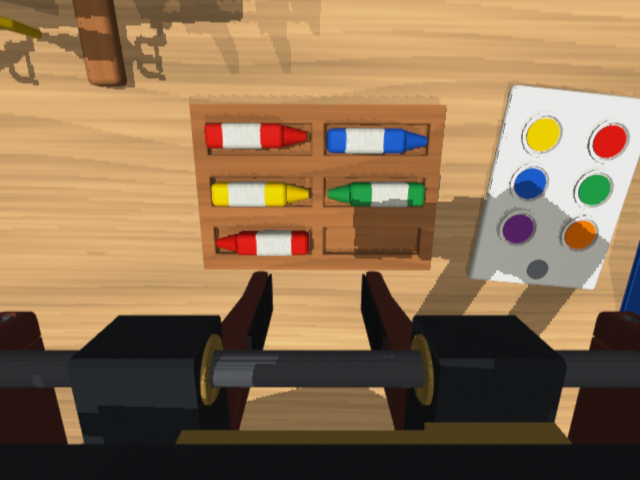

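All four crayons are seated in wells: red (258,135), blue (377,140), yellow (260,194) and green (377,194). The kept red crayon at (262,243) is undisturbed. Both tools hang still with the gates shut, so I'm handing in.

```bash
python3 -c "
from h import *
print(manip.job_done(), manip.read_time_s())"
```

```text
the job is handed in; nothing more can be done
the job is handed in; nothing more can be done
```

The job is handed in with no verdict returned: all four loose crayons lie in wells, and the comb (hook A) and scraper (hook B) hung straight and still with the gates shut when last seen, at about 84 s of the 208 s allowed.

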